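# Prove the counterbalance spring of a video tripod head

### The arm

A 6-joint arm with a two-finger parallel gripper is mounted at the origin on the work surface. World frame = base frame: x ahead of the robot, y to its left, z up, the work surface at z = 0. Lengths are in m, angles in rad, forces in N, time in s.
With the tool pointing down it reaches from about 0.35 to 0.975 m from the base axis. Payload 4.9 kg.
Tool frame: the origin (TCP) lies at the very end of the fingers, on their centre line; the grasp point (between the pads) lies 19 mm behind it; y points along the fingers, z is the direction in which the jaws open and shut, and the axes are right-handed (so a half turn about y gives the same grasp; the last joint's range is limited). The gripper opens to 85 mm and grips with 20 to 120 N. Pads are 22 mm wide; open, the fingers measure 114 mm over their backs; the gripper's body (76 mm by 85 mm) begins 54 mm behind the grasp point. The pads swing forward as they close: fully open they stand 13 mm farther back than shut.
Start: joints at [-1.333, 0.053, 1.613, -0, 1.476, -0.119], TCP at [0.218, -0.586, 0.231] pointing down, gripper open.
Joint ranges: [-3.01, 3.01], [-1.01, 2.22], [0.06, 2.58], [-1.02, 4.17], [0.09, 2.62], [-3.14, 3.14]. Speed limits (rad/s): [2.57, 2.57, 3.14, 3.14, 3.14, 3.14].

### API

Orientations are given as a rotation vector (axis times angle).
In Python, from station import ctrl gives the robot as it stands.
- The arm moves only by the tool arm_command, never from a script. Its argument "steps" is a list of rows, each a list of 3 entries, a list of its own where there are three numbers: the shift along the tool's x, y, z in m, then the turn, a rotation vector about the tool's x, y, z in degrees, then the opening, from 0 (shut) to 1 (fully open). In form: [[[dx, dy, dz], [ax, ay, az], gripper], ...]. A call has 1 to 5 rows; each row is the pose to reach, as a shift and turn from the pose measured when the call began, along the tool's axes at that moment; what a row does not reach only later rows make up. A row lasts 1/10 s, in which the tool goes at most 50 mm and 8.59 degrees, less where a joint would pass 70% of its speed; a pose out of reach is approached as far as the arm can. A call with a gripper value outside its range is refused whole. The fingers move at their own pace and stop on an object; "force" is the grip in N (left out, the last holds). Time passes only in rows, so rows that repeat a pose let the fingers close. It gives the time, the measured TCP pose, the force and the opening at its end, in the units of the state.
- ctrl.get_obs(): the state, without advancing time (a new reading comes with each control period).
- ctrl.get_image(name): name is "scene" or "top" or "wrist"; returns a dict with "img" (400x640x3 uint8, red, green, blue), "camera_matrix" (3x3 intrinsics, pixels), "world_from_camera" (4x4, takes a point from camera to world coordinates). Camera axes: x right, y up, looking along -z (the intrinsics and any distortion apply to the point x, -y, -z); pixel columns grow to the right and rows downward; lengths in m; the calibration is good to about 2 mm. A picture is of the moment at which its call begins. There is no depth.
- ctrl.finish_job(): hands the job in, once; it reports no verdict.
Trained networks look in a picture, given as the dict that the camera call returned (one of the last four; its "shot" number tells which), for a name from the list of things; names that differ only in an ending like _2 or _b are one class to them, and where a whole thing is asked for, a point or a joint stands for the part that bears it (a point fixed in the world has none). Each returns a list of dicts, best first, with "confidence" (0 to 1); they miss things now and then, are a little off and sometimes report something else, mostly with a low value. They report only what shows in the picture. A call takes as long as a camera call. They do not tell look-alikes from the thing itself.
- ctrl.boxes_of(picture, name): "position" ([row, column] in pixels, amid what is visible of it).
The state is a dict: "t": time; "q": joint angles; "dq": joint speeds; "effort": joint torques, N m; "tool_pos": TCP position; "tool_rot": TCP orientation; "contact_force": force on the tool from outside, world axes, zero at the start; "wrist_torque": the same for the moment, N m; "opening": finger opening in m.
Only numpy, scipy, OpenCV 4.12 (cv2) and the standard library are available. Lean on these libraries where they do the work, as an engineer would, in place of code of your own. Each camera call takes 0.05 s, during which the arm holds its last target.

### The job

Show a buyer that the counterbalance spring of this video tripod head works both ways: with the fingertips press the front end of its camera plate down until the pointer on the side stands at the 20-degree mark (second from the long zero mark), keep it there for a second, then let go so that the plate springs back level. Then do the same at the rear end, the one with the two toothed discs. Only press on the plate from above, never as far as the 30-degree mark, do not take it between the fingers or shift the head, and leave the other goods where they stand.

Things in the scene. Friction and masses are not known exactly. Their poses are not given: they have to be found in the camera images.
- head: Video tripod head, about 2.6 kg, standing loose on its flat base (94 mm diameter) on the table. Origin: centre of the base's underside, z up. Its front looks along its own +y, its rear along -y; its +x side carries the tilt scale. The level tilt axis runs along x, 88 mm straight above the origin. Cheeks 76 mm across. Knobs and locks on it are not to be touched.
- tilt_plate (a joint): Tilt of the camera plate, rad: 0 level, positive with the front (+y) end down, negative with the rear end down, stops at +-0.61. The 20-degree marks are at +-0.349, the 30-degree marks at +-0.524. Spring 1.9 N m/rad with thick fluid damping: 20 degrees takes about 9 N near the plate's end. Let go, it returns level within about 0.6 s.
- plate_top (a point): Middle of the camera plate's top, 56 mm above the tilt axis, 144 mm above the table when level; z normal to the plate, y to its front end; turns with the plate. Bare metal plate 50 mm wide (x), 150 long (y), 10 thick, flat on top but for a 9 mm tall camera screw at this point (6 mm thick). It overhangs its clamp bed (92 mm long) by 29 mm at each end.
- front_end (a point): Point on the plate's top, on its centre line, 62 mm from the middle towards the front end (13 mm short of the edge); moves with the plate. At 20 degrees it has gone 25 mm down and 15 mm outward. A fingertip that goes straight down from the level plate instead of following it must go down 19 mm where it touches 62 mm from the middle, only 15 mm where it touches 50 mm from it: a wide tip touches with its inner edge.
- rear_end (a point): The same point at the rear end, 62 mm from the middle, the same motion mirrored. Just below the plate at this end stands a toothed disc on each side (30 mm diameter, where a pan bar is clamped), out to 43 mm from the middle plane, tops 11 mm below the plate's top.
- zero_mark (a point): Outer end of the long zero mark, at the top of the tilt scale: a fixed bright ring on the +x cheek with dark marks every 10 degrees, 36 mm from the tilt axis: long zero mark, then three short marks to each side (10, 20, 30). The dark pointer turns with the plate about the tilt axis, points straight up when level and leans towards the end that is pressed; its tip stands just inside the marks.
- pan_bar: Bystander: the head's detached steering bar, lying, 240 mm long along its x, rubber grip 27 mm thick; origin under the bar, 150 mm from the grip's end. Leave alone.
- lens: Bystander: black camera lens standing upright, 67 mm diameter, 72 mm tall; origin at its underside. Leave alone.
- tumbler: Bystander: green glass tumbler standing upright, 74 mm diameter at the rim, 88 mm tall; origin at its underside. Leave alone.
- canister: Bystander: white enamel canister with a lid and knob, 90 mm diameter, 93 mm tall; origin at its underside. Leave alone.
Things that resemble listed ones, but are neither listed nor needed, are in the scene too. What is meant by the head is not blue or yellow, and is the larger of those in its own colour.

How it is judged:
By the outcome, as a careful person would: the job done as asked, in the order asked, and still so for the second after the job is handed in, with the robot touching nothing.
It also fails if it takes over 45 s, if anything falls off the work surface, if the arm or the gripper's body presses on something with over 40 N, if the wrist force passes 120 N, or if a joint passes its speed limit or range.

## Working session

There is one attempt and no reset: what is moved stays moved. The work goes in short steps, Python scripts to look and compute and a tool call to move; the robot and the scene stay as the last step left them, time stands still between calls to the robot, and variables do not carry over. Pictures are saved under pics/ and viewed, and the job is handed in when it is done.

Besides the shell and the picture viewer there is one more tool, called as name(argument=value, ...), one argument or row to a line, values as JSON. arm_command: Moves the arm, as the interface text tells. Its arguments: {"type":"object","properties":{"steps":{"type":"array"},"force":{"type":"number"}},"required":["steps"]}

```bash
ls; mkdir -p pics; cat > h.py <<'E'
import numpy as np, cv2
from station import ctrl
def save(p,n,crop=None,s=1):
    im=p["img"][:,:,::-1]
    if crop: r0,r1,c0,c1=crop; im=im[r0:r1,c0:c1]
    if s!=1: im=cv2.resize(im,None,fx=s,fy=s,interpolation=cv2.INTER_CUBIC)
    cv2.imwrite("pics/"+n+".png",im)
def ray(p,rc):
    K=p["camera_matrix"];T=p["world_from_camera"]
    r,c=rc; d=np.linalg.inv(K)@np.array([c,r,1.]); d=np.array([d[0],-d[1],-d[2]])
    return T[:3,3],T[:3,:3]@d
def onz(p,rc,z):
    o,d=ray(p,rc); return o+d*(z-o[2])/d[2]
def proj(p,X):
    K=p["camera_matrix"];T=np.linalg.inv(p["world_from_camera"])
    X=np.atleast_2d(X); Y=X@T[:3,:3].T+T[:3,3]; Y=Y*[1,-1,-1]
    u=Y@K.T; return (u[:,:2]/u[:,2:])[:,::-1]
E
python3 - <<'E'
from h import *
o=ctrl.get_obs(); print({k:np.round(v,3) for k,v in o.items()})
for n in ("scene","top","wrist"):
    p=ctrl.get_image(n); save(p,n+"0"); print(n,p.keys(),np.round(p["camera_matrix"],1).tolist(),np.round(p["world_from_camera"],3).tolist())
    for k in ("head","tilt_plate","front_end","rear_end","zero_mark","lens","tumbler","canister"):
        try: print(k,[(np.round(b["position"],0).tolist(),round(b["confidence"],2)) for b in ctrl.boxes_of(p,k)])
        except Exception as e: print(k,e)
E
```

```text
pics
{'t': np.float64(0.0), 'q': array([-1.333,  0.053,  1.614, -0.   ,  1.476, -0.119]), 'dq': array([-0.001, -0.002,  0.002,  0.001,  0.   ,  0.001]), 'effort': array([-4.0000e-03, -3.9369e+01, -3.7018e+01, -0.0000e+00,  7.0000e-03,
       -0.0000e+00]), 'tool_pos': array([ 0.218, -0.585,  0.23 ]), 'tool_rot': array([-0.366,  2.029, -2.025]), 'contact_force': array([-0.138, -0.372, -0.797]), 'wrist_torque': array([-0.019, -0.038,  0.063]), 'opening': np.float64(0.086)}
scene dict_keys(['img', 'camera_matrix', 'world_from_camera', 'shot']) [[415.9, 0.0, 318.2], [0.0, 415.9, 199.8], [0.0, 0.0, 1.0]] [[-0.044, -0.672, 0.739, 1.216], [0.999, -0.025, 0.037, 0.103], [-0.006, 0.74, 0.673, 0.695], [0.0, 0.0, 0.0, 1.0]]
head [([246.0, 401.0], 0.72), ([153.0, 422.0], 0.63), ([182.0, 350.0], 0.59), ([257.0, 265.0], 0.56)]
tilt_plate [([230.0, 402.0], 0.96), ([142.0, 425.0], 0.94), ([167.0, 348.0], 0.7), ([247.0, 263.0], 0.69), ([182.0, 350.0], 0.19)]
front_end [([168.0, 349.0], 0.97), ([231.0, 402.0], 0.8), ([140.0, 427.0], 0.68), ([248.0, 263.0], 0.62)]
rear_end [([140.0, 423.0], 0.83), ([17
[... 846 characters left out ...]
 0.58), ([306.0, 189.0], 0.58)]
rear_end [([144.0, 365.0], 0.94), ([237.0, 288.0], 0.87), ([302.0, 188.0], 0.59)]
zero_mark [([301.0, 189.0], 0.9), ([148.0, 362.0], 0.9), ([232.0, 286.0], 0.62), ([168.0, 239.0], 0.56)]
lens [([224.0, 191.0], 0.77), ([238.0, 288.0], 0.33)]
tumbler [([312.0, 280.0], 0.64)]
canister [([240.0, 381.0], 0.77), ([236.0, 288.0], 0.61)]
wrist dict_keys(['img', 'camera_matrix', 'world_from_camera', 'shot']) [[297.0, 0.0, 319.7], [0.0, 297.0, 197.1], [0.0, 0.0, 1.0]] [[0.349, 0.888, 0.298, 0.295], [-0.937, 0.331, 0.111, -0.559], [-0.0, -0.318, 0.948, 0.373], [0.0, 0.0, 0.0, 1.0]]
head []
tilt_plate []
front_end []
rear_end []
zero_mark []
lens []
tumbler []
canister []
```

View pics/scene0.png

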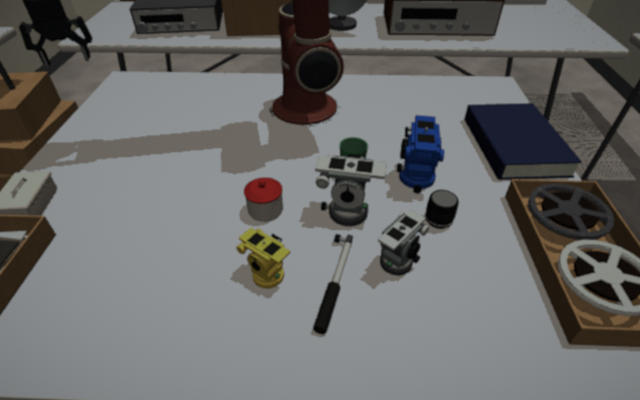

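View pics/top0.png

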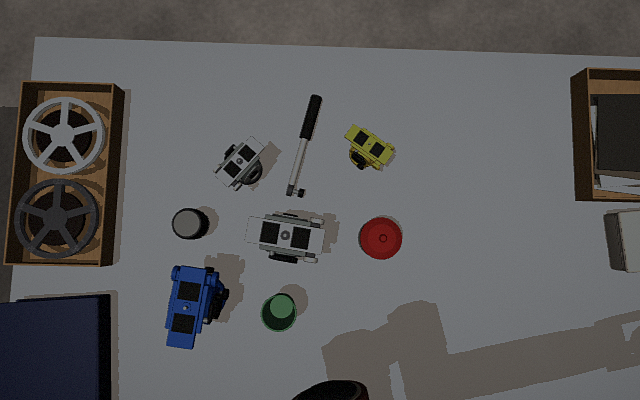

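Candidates in the top view are blue (302,188), yellow (147,366), small grey (163,240) and large grey (236,287). The description means the large grey one, so I'll check it in a close crop.

```bash
python3 - <<'E'
from h import *
a=ctrl.get_image("scene"); b=ctrl.get_image("top")
A=cv2.resize(a["img"][130:240,300:460],None,fx=5,fy=5,interpolation=cv2.INTER_CUBIC)[:,:,::-1]
save(a,"sc1",(130,240,295,455),5)
save(b,"tc1",(195,280,230,340),7)
# plate corners guess for top
for rc in [(217,252),(238,245),(212,326),(262,324),(236,286),(163,240)]: print(rc,np.round(onz(b,rc,.144),3))
E
```

```text
(217, 252) [0.527 0.204 0.144]
(238, 245) [0.487 0.215 0.144]
(212, 326) [0.54  0.061 0.144]
(262, 324) [0.444 0.063 0.144]
(236, 286) [0.492 0.137 0.144]
(163, 240) [0.632 0.231 0.144]
```

View pics/sc1.png

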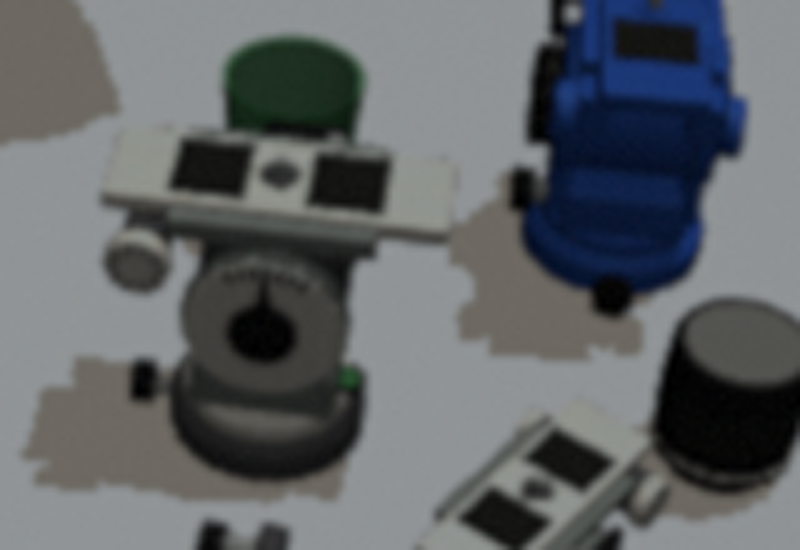

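View pics/tc1.png

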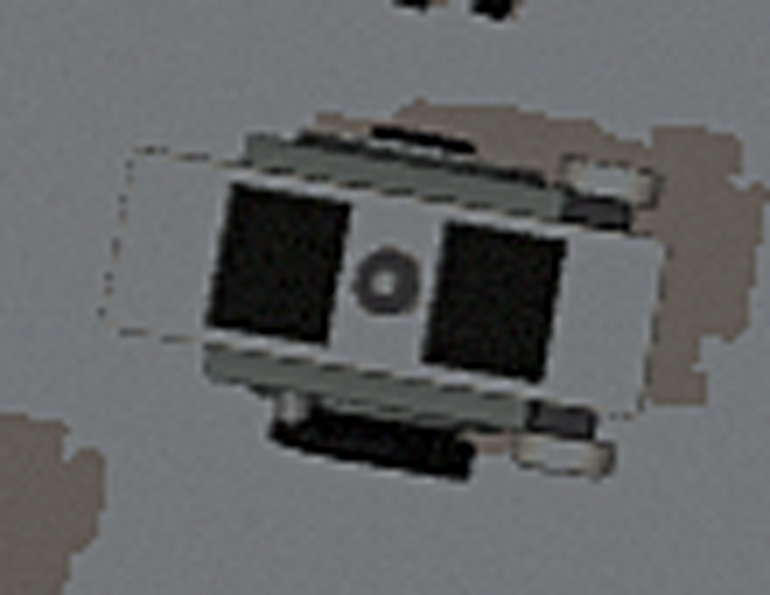

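```bash
python3 - <<'E'
from h import *
from scipy.optimize import least_squares
from scipy.spatial.transform import Rotation as Ro
b=ctrl.get_image("top"); a=ctrl.get_image("scene")
c=np.array([[138,150],[105,327],[662,232],[640,412]])/7.+[230,195]-0.43
loc=np.array([[.025,.075,.144],[-.025,.075,.144],[.025,-.075,.144],[-.025,-.075,.144]])
# scene corners crop*5 offsets
s=np.array([[100,198],[122,125],[448,240],[458,160]])/5.+[295,130]-.4
ls=np.array([[.025,-.075,.144],[-.025,-.075,.144],[.025,.075,.144],[-.025,.075,.144]])
def W(x,l):
    cs,sn=np.cos(x[2]),np.sin(x[2]); return np.c_[x[0]+cs*l[:,0]-sn*l[:,1],x[1]+sn*l[:,0]+cs*l[:,1],l[:,2]]
f1=lambda x:(proj(b,W(x,loc))[:,::-1]-c).ravel()
f2=lambda x:(proj(a,W(x,ls))[:,::-1]-s).ravel()
for f in (f1,f2,lambda x:np.r_[f1(x),f2(x)]):
    r=least_squares(f,[.49,.137,0]); print(np.round(r.x,4),np.round(np.degrees(r.x[2]),2),np.round(f(r.x),1))
x=r.x
for y in (.062,-.062): print(W(x,np.array([[0,y,.144]])))
o=ctrl.get_obs(); R=Ro.from_rotvec(o["tool_rot"]).as_matrix(); print(np.round(R,3),o["tool_pos"])
E
```

```text
[ 0.4948  0.1393 -0.133 ] -7.62 [-0.7 -0.3 -0.5  0.1  1.   0.   0.2  0.1]
[ 0.4983  0.1379 -0.1491] -8.54 [-0.3 -0.6 -0.2  0.5  0.4 -0.8  0.1  0.9]
[ 0.4956  0.1387 -0.137 ] -7.85 [-0.3 -0.8 -0.2 -0.4  1.4 -0.2  0.5 -0.2  0.3 -1.   0.  -0.   0.9 -1.9
  0.3 -0.1]
[[0.50407345 0.20014339 0.144     ]]
[[0.48713561 0.07730565 0.144     ]]
[[-0.937 -0.     0.349]
 [-0.349  0.    -0.937]
 [ 0.    -1.    -0.   ]] [ 0.21829002 -0.58561392  0.23129353]
```

The crop confirms the large grey head: its tilt scale faces world +x and its toothed discs are at -y. So the front faces +y, the centre is at about (0.495, 0.139) and the yaw is about -7.8°.

```bash
cat >> h.py <<'E'
from scipy.spatial.transform import Rotation as Ro
C=np.array([.495,.1388]); YAW=-.136; F=np.array([-np.sin(YAW),np.cos(YAW)])
def goal(s,z):
    """s: signed dist along front; returns shift & turn in tool axes"""
    o=ctrl.get_obs(); R=Ro.from_rotvec(o["tool_rot"]).as_matrix()
    P=np.r_[C+s*F,z]
    x=np.r_[-F,0]; y=np.array([0,0,-1.]); z_=np.cross(x,y)
    D=R.T@np.c_[x,y,z_]
    print("shift mm",np.round(1000*R.T@(P-o["tool_pos"]),1),"turn",np.round(np.degrees(Ro.from_matrix(D).as_rotvec()),2),"pos",np.round(o["tool_pos"],4),"F",np.round(o["contact_force"],2),"t",round(float(o["t"]),2),"op",round(float(o["opening"]),4),"q6",np.round(o["q"][5],2))
E
python3 -c "
from h import *
goal(.062,.23)"
```

```text
shift mm [-541.6    1.3 -636.8] turn [  0.   -61.76  -0.  ] pos [ 0.2183 -0.5856  0.2313] F [ 0.25 -0.   -0.19] t 1.55 op 0.0854 q6 -0.12
```

arm_command(
  steps=[
    [[-0.03, 0, -0.036], [0, -8, 0], 0],
    [[-0.06, 0, -0.072], [0, -16, 0], 0],
    [[-0.09, 0, -0.108], [0, -24, 0], 0],
    [[-0.12, 0, -0.144], [0, -32, 0], 0],
    [[-0.15, 0, -0.18], [0, -40, 0], 0],
  ],
  force=40,
)

```text
t: 2.05
tool_pos: [0.2962, -0.3629, 0.2313]
tool_rot: [-0.922, 1.574, -1.575]
contact_force: [1.1, -0.5, 0.6]
opening: 0.0119
```

```bash
python3 -c "
from h import *
goal(.062,.23)"
```

```text
shift mm [-592.5    1.3  -94.6] turn [ -0.03 -21.47   0.  ] pos [ 0.2962 -0.3629  0.2313] F [ 1.06 -0.55  0.56] t 2.05 op 0.0119 q6 -0.53
```

arm_command(
  steps=[
    [[-0.048, 0, -0.008], [0, -5, 0], 0],
    [[-0.096, 0, -0.016], [0, -10, 0], 0],
    [[-0.144, 0, -0.024], [0, -15, 0], 0],
    [[-0.192, 0, -0.032], [0, -20, 0], 0],
    [[-0.24, 0, -0.04], [0, -21.5, 0], 0],
  ],
)

```text
t: 2.55
tool_pos: [0.379, -0.1322, 0.2317]
tool_rot: [-1.142, 1.305, -1.309]
contact_force: [1.5, 0.0, 0.9]
opening: -0.0001
```

```bash
python3 -c "
from h import *
goal(.062,.23)"
```

```text
shift mm [-346.     1.7   78.9] turn [-0.12  0.11  0.04] pos [ 0.379  -0.1322  0.2317] F [1.53 0.01 0.94] t 2.55 op -0.0001 q6 -0.39
```

arm_command(
  steps=[
    [[-0.045, 0, 0.01], [0, 0, 0], 0],
    [[-0.09, 0, 0.02], [0, 0, 0], 0],
    [[-0.135, 0, 0.03], [0, 0, 0], 0],
    [[-0.18, 0, 0.04], [0, 0, 0], 0],
    [[-0.225, 0, 0.05], [0, 0, 0], 0],
  ],
)

```text
t: 3.05
tool_pos: [0.4589, 0.0862, 0.2321]
tool_rot: [-1.141, 1.304, -1.309]
contact_force: [0.6, -0.0, 0.2]
opening: 0.0
```

```bash
python3 -c "
from h import *
goal(.062,.18)"
```

```text
shift mm [-119.    52.1   28.7] turn [-0.19  0.14  0.04] pos [0.4589 0.0862 0.2321] F [ 0.62 -0.04  0.17] t 3.05 op 0.0 q6 0.16
```

arm_command(
  steps=[
    [[-0.045, 0, 0.01], [0, 0, 0], 0],
    [[-0.09, 0, 0.02], [0, 0, 0], 0],
    [[-0.119, 0.02, 0.0287], [-0.2, 0.14, 0], 0],
    [[-0.119, 0.052, 0.0287], [-0.2, 0.14, 0], 0],
    [[-0.119, 0.052, 0.0287], [-0.2, 0.14, 0], 0],
  ],
)

```text
t: 3.55
tool_pos: [0.5004, 0.2004, 0.175]
tool_rot: [-1.152, 1.313, -1.306]
contact_force: [-0.3, -0.2, -0.7]
opening: 0.0002
```

```bash
python3 - <<'E'
from h import *
goal(.062,.15)
p=ctrl.get_image("scene"); save(p,"s2",(100,230,280,440),5)
p=ctrl.get_image("top"); save(p,"t2",(180,290,220,350),6)
E
```

```text
shift mm [-0.3 25.   3.2] turn [0.52 0.1  0.25] pos [0.5004 0.2004 0.175 ] F [-0.29 -0.16 -0.66] t 3.55 op 0.0002 q6 0.38
```

View pics/s2.png

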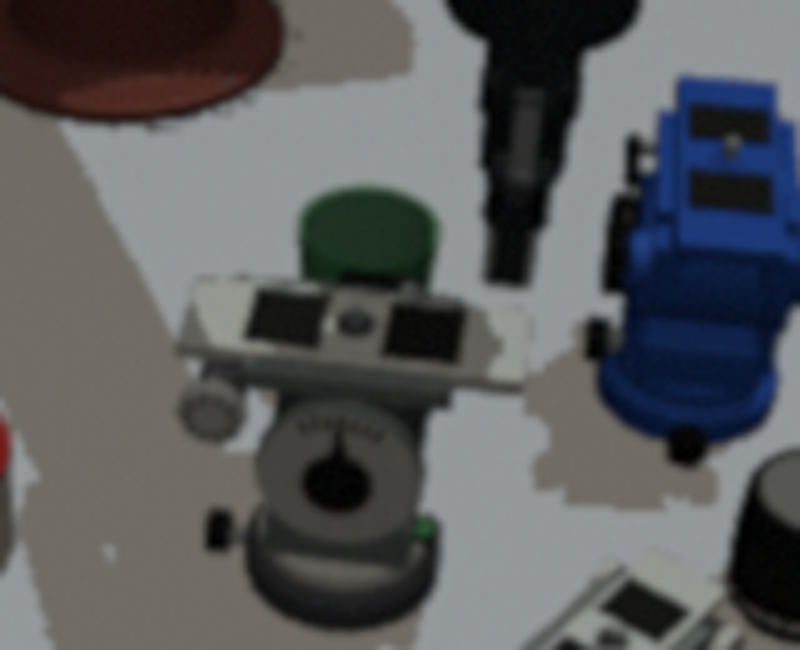

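View pics/t2.png

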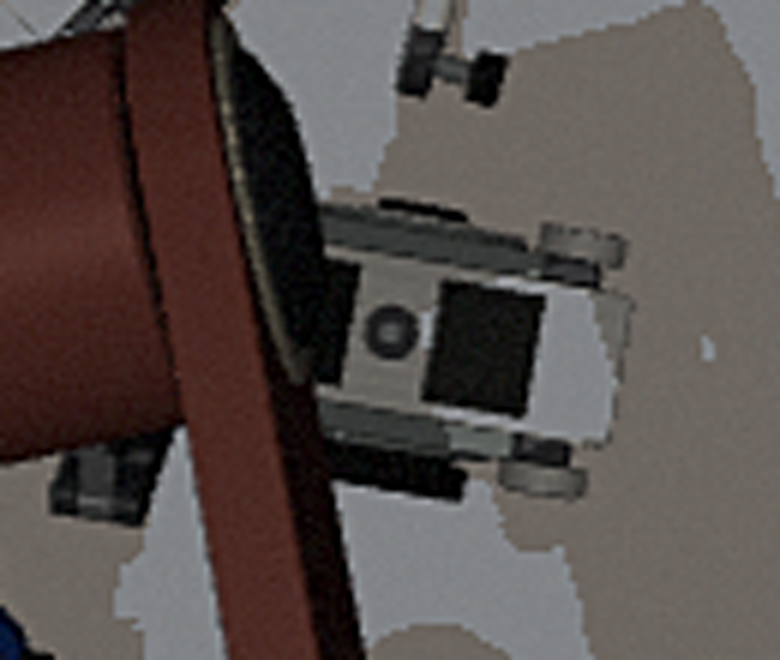

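The scene view shows the closed fingertips at (157,382) above the plate's front end. The plate is level with the pointer at zero. I'll lower gently until contact.

arm_command(
  steps=[
    [[0, 0.012, 0.003], [0.5, 0, 0.2], 0],
    [[0, 0.022, 0.003], [0.5, 0, 0.2], 0],
    [[0, 0.025, 0.003], [0.5, 0, 0.2], 0],
    [[0, 0.027, 0.003], [0.5, 0, 0.2], 0],
  ],
)

```text
t: 4.05
tool_pos: [0.5056, 0.1992, 0.1524]
tool_rot: [-1.135, 1.305, -1.311]
contact_force: [0.2, 0.0, 0.3]
opening: -0.0001
```

```bash
python3 -c "
from h import *
goal(.062,.144)"
```

```text
shift mm [-0.7  8.3 -2.4] turn [-0.37 -0.04 -0.11] pos [0.5056 0.1992 0.1524] F [0.17 0.02 0.31] t 4.05 op -0.0001 q6 0.38
```

arm_command(
  steps=[
    [[0, 0.004, -0.001], [0, 0, 0], 0],
    [[0, 0.008, -0.001], [0, 0, 0], 0],
    [[0, 0.01, -0.001], [0, 0, 0], 0],
    [[0, 0.012, -0.001], [0, 0, 0], 0],
    [[0, 0.013, -0.001], [0, 0, 0], 0],
  ],
)

```text
t: 4.55
tool_pos: [0.5056, 0.2008, 0.1411]
tool_rot: [-1.131, 1.305, -1.309]
contact_force: [-2.0, 4.8, 7.0]
opening: -0.0002
```

```bash
python3 -c "
from h import *
goal(.062,.133)"
```

```text
shift mm [ 0.9  8.  -2.1] turn [-0.48 -0.03 -0.31] pos [0.5056 0.2008 0.1411] F [-2.01  4.82  6.95] t 4.55 op -0.0002 q6 0.38
```

```bash
python3 - <<'E'
from h import *
p=ctrl.get_image("scene"); save(p,"s3",(140,230,300,420),6)
goal(.062,.133)
E
```

```text
shift mm [ 0.9  8.  -2.1] turn [-0.49 -0.03 -0.31] pos [0.5056 0.2008 0.141 ] F [-0.91  4.03  5.91] t 4.6 op 0.0 q6 0.38
```

View pics/s3.png

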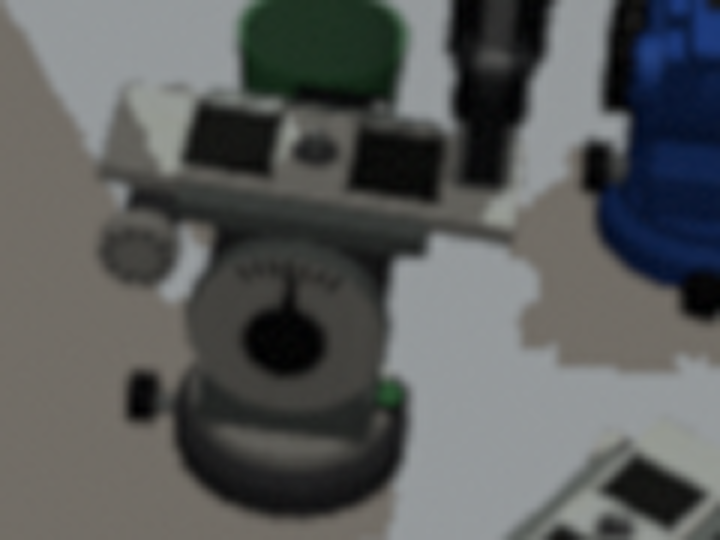

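arm_command(
  steps=[
    [[-0.002, 0.002, 0], [0, 0, 0], 0],
    [[-0.004, 0.0035, 0], [0, 0, 0], 0],
    [[-0.0055, 0.005, 0], [0, 0, 0], 0],
    [[-0.007, 0.0065, 0], [0, 0, 0], 0],
    [[-0.008, 0.008, 0], [0, 0, 0], 0],
  ],
)

```text
t: 5.1
tool_pos: [0.5072, 0.2086, 0.1332]
tool_rot: [-1.131, 1.304, -1.31]
contact_force: [0.4, -2.1, 4.3]
opening: -0.0002
```

```bash
python3 - <<'E'
from h import *
p=ctrl.get_image("scene"); save(p,"s4",(140,230,300,420),6)
goal(.062,.133)
E
```

```text
shift mm [ 8.9 -0.1 -2.5] turn [-0.54 -0.03 -0.3 ] pos [0.5071 0.2087 0.133 ] F [ 0.85 -1.63  4.64] t 5.15 op 0.0 q6 0.39
```

View pics/s4.png

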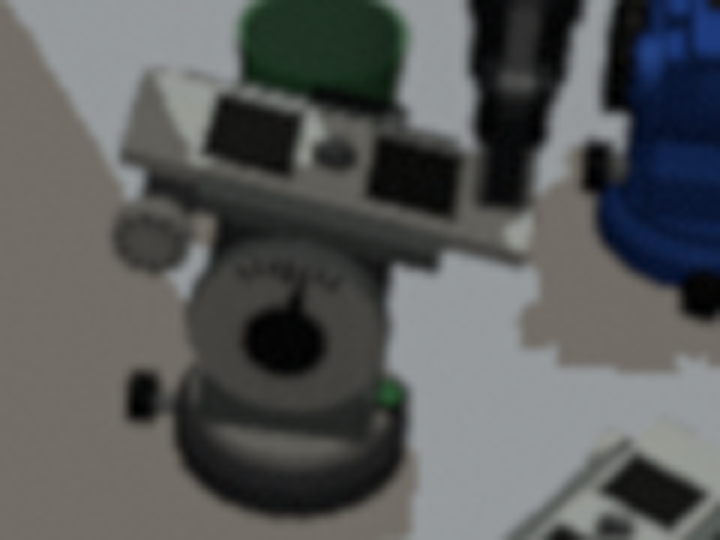

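arm_command(
  steps=[
    [[-0.002, 0.002, 0], [0, 0, 0], 0],
    [[-0.0035, 0.004, 0], [0, 0, 0], 0],
    [[-0.005, 0.0055, 0], [0, 0, 0], 0],
    [[-0.006, 0.007, 0], [0, 0, 0], 0],
    [[-0.006, 0.008, 0], [0, 0, 0], 0],
  ],
)

```text
t: 5.65
tool_pos: [0.5083, 0.2151, 0.1256]
tool_rot: [-1.13, 1.304, -1.31]
contact_force: [-0.5, 0.2, 7.6]
opening: -0.0001
```

```bash
cat >> h.py <<'E'
from scipy.optimize import least_squares
def plate(x,th,pts):
    """pts local plate (x,y,dz from top) -> world"""
    pts=np.atleast_2d(pts).astype(float); y=pts[:,1]; h=.056+pts[:,2]
    yy=y*np.cos(th)+h*np.sin(th); zz=.088-y*np.sin(th)+h*np.cos(th)
    c,s=np.cos(x[2]),np.sin(x[2])
    return np.c_[x[0]+c*pts[:,0]-s*yy,x[1]+s*pts[:,0]+c*yy,zz]
CORN=np.array([[.025,-.075,0],[-.025,-.075,0],[.025,.075,0]])
def draw(p,n,ths,crop,s,x=(.4983,.1379,-.1491)):
    im=p["img"][:,:,::-1]; r0,r1,c0,c1=crop
    im=cv2.resize(im[r0:r1,c0:c1],None,fx=s,fy=s,interpolation=cv2.INTER_CUBIC)
    for t in ths:
        q=proj(p,plate(x,np.radians(t),[[.025,-.075,0],[-.025,-.075,0],[-.025,.075,0],[.025,.075,0]]))
        q=((q[:,::-1]-[c0,r0]+.5)*s).astype(np.int32)
        cv2.polylines(im,[q],True,(0,255,255) if t==ths[0] else (0,0,255),1)
    cv2.imwrite("pics/"+n+".png",im)
E
python3 - <<'E'
from h import *
p=ctrl.get_image("scene"); draw(p,"s5",[20,17],(140,230,300,420),6)
goal(.062,.133)
E
```

```text
shift mm [15.4 -7.5 -2.8] turn [-0.56 -0.03 -0.36] pos [0.5083 0.2151 0.1256] F [-0.32 -1.07  7.4 ] t 5.7 op 0.0 q6 0.4
```

View pics/s5.png

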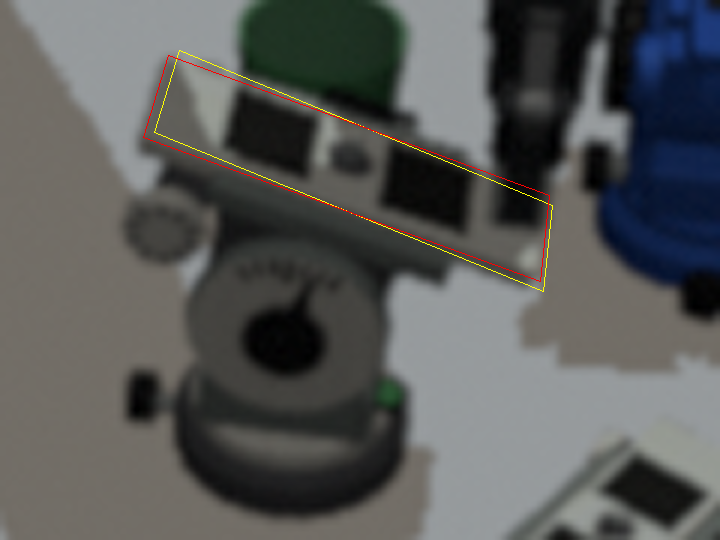

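Plate fit gives about 17°; the base pixels have not moved. Roughly 3° more.

arm_command(
  steps=[
    [[-0.001, 0.0015, 0], [0, 0, 0], 0],
    [[-0.002, 0.003, 0], [0, 0, 0], 0],
    [[-0.002, 0.0037, 0], [0, 0, 0], 0],
    [[-0.002, 0.0037, 0], [0, 0, 0], 0],
  ],
)

```text
t: 6.1
tool_pos: [0.5089, 0.2176, 0.1228]
tool_rot: [-1.129, 1.304, -1.309]
contact_force: [-2.0, -1.2, 7.3]
opening: 0.0001
```

```bash
python3 - <<'E'
from h import *
p=ctrl.get_image("scene"); draw(p,"s6",[20],(140,230,300,420),6); save(p,"s6c",(170,205,325,370),16)
goal(.062,.133)
E
```

```text
shift mm [ 17.8 -10.4  -3. ] turn [-0.59 -0.03 -0.41] pos [0.5089 0.2176 0.1228] F [-1.06 -1.39  7.4 ] t 6.15 op 0.0002 q6 0.4
```

View pics/s6.png

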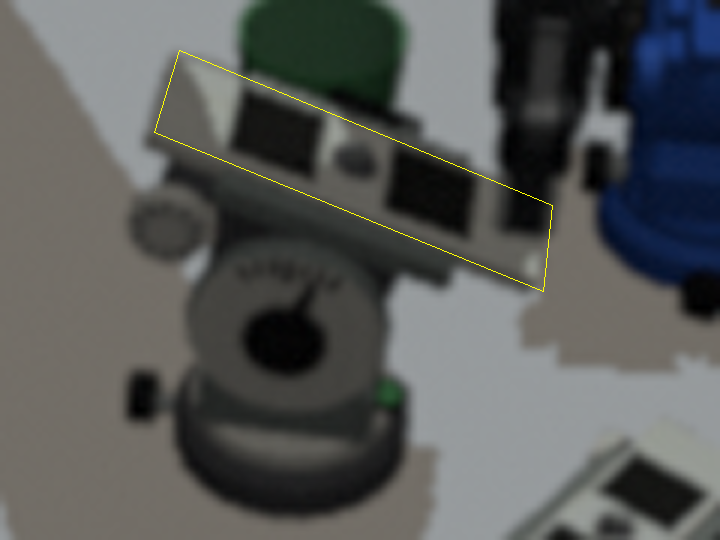

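View pics/s6c.png

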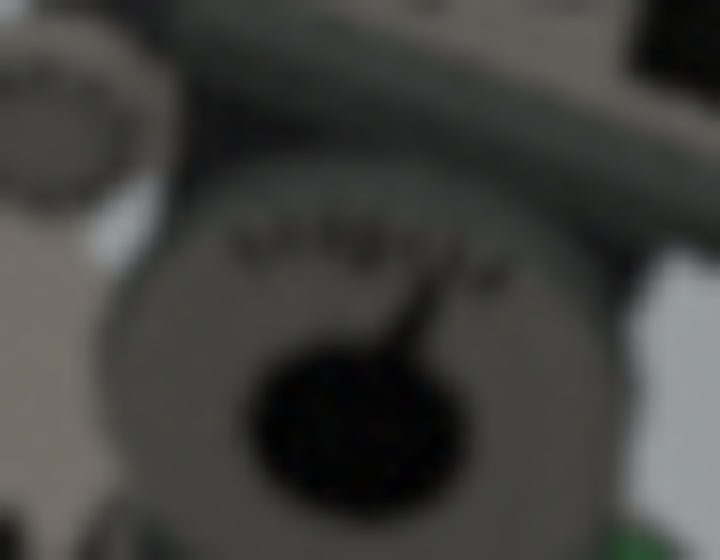

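```bash
cat >> h.py <<'E'
def scale(p,n,lines,crop,s,x=(.4983,.1379,-.1491),off=(0,0)):
    r0,r1,c0,c1=crop
    im=cv2.resize(p["img"][r0:r1,c0:c1,::-1],None,fx=s,fy=s,interpolation=cv2.INTER_CUBIC)
    im=cv2.convertScaleAbs(im,alpha=1.8)
    c_,s_=np.cos(x[2]),np.sin(x[2])
    def px(r,t):
        t=np.radians(t); y=r*np.sin(t); X=[[x[0]+c_*.039-s_*y,x[1]+s_*.039+c_*y,.088+r*np.cos(t)]]
        q=proj(p,X)[0][::-1]+off; return tuple(((q-[c0,r0]+.5)*s).astype(int))
    for t in range(-30,31,10): cv2.circle(im,px(.036,t),2,(0,0,255),-1)
    for t in lines: cv2.line(im,px(.014,t),px(.036,t),(0,255,255),1)
    cv2.imwrite("pics/"+n+".png",im)
E
python3 - <<'E'
from h import *
p=ctrl.get_image("scene"); scale(p,"s7",[20],(170,205,325,370),16)
goal(.062,.133)
E
```

```text
shift mm [ 17.8 -10.3  -3. ] turn [-0.59 -0.03 -0.41] pos [0.5089 0.2175 0.1228] F [-0.84 -1.33  8.27] t 6.2 op -0.0002 q6 0.4
```

View pics/s7.png

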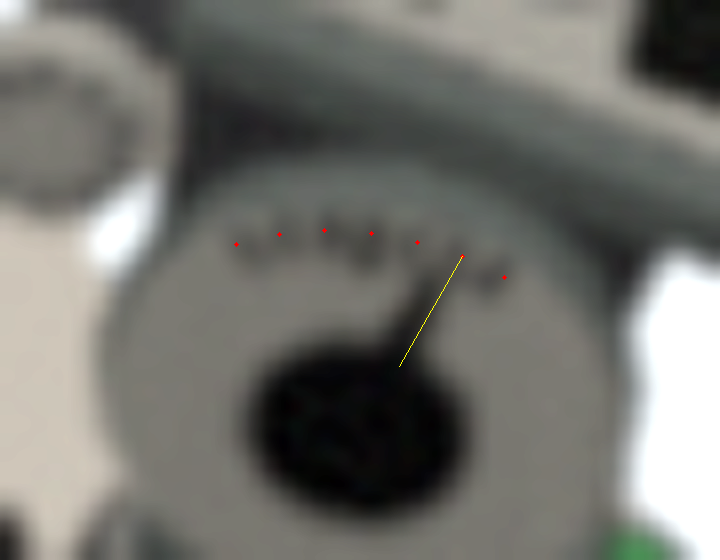

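arm_command(
  steps=[
    [[-0.0005, 0.001, 0], [0, 0, 0], 0],
    [[-0.001, 0.0022, 0], [0, 0, 0], 0],
    [[-0.001, 0.0022, 0], [0, 0, 0], 0],
    [[-0.001, 0.0022, 0], [0, 0, 0], 0],
  ],
)

```text
t: 6.6
tool_pos: [0.5093, 0.2188, 0.1215]
tool_rot: [-1.128, 1.304, -1.309]
contact_force: [-1.3, -1.5, 7.1]
opening: -0.0007
```

```bash
python3 - <<'E'
from h import *
p=ctrl.get_image("scene"); scale(p,"s8",[20],(170,205,325,370),16,off=(-.35,.2)); draw(p,"s8b",[20],(140,230,300,420),6)
goal(.062,.133)
E
```

```text
shift mm [ 19.2 -11.7  -3.2] turn [-0.61 -0.03 -0.44] pos [0.5094 0.2188 0.1215] F [-1.77 -0.99  7.74] t 6.65 op 0.0003 q6 0.41
```

View pics/s8.png

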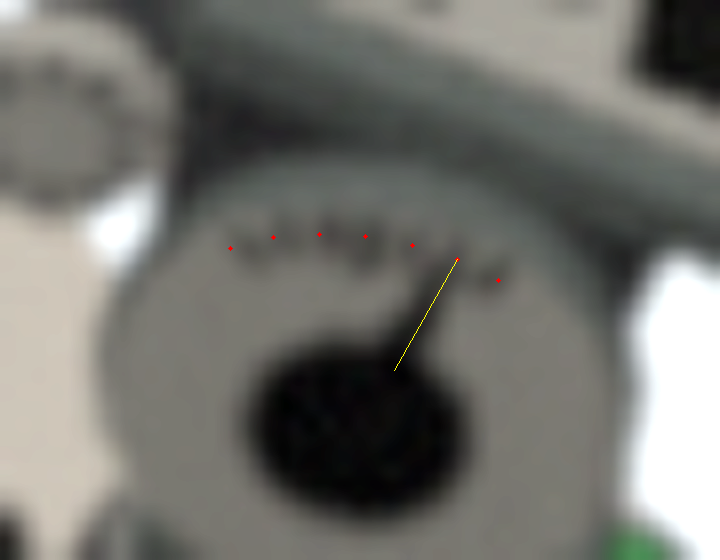

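View pics/s8b.png

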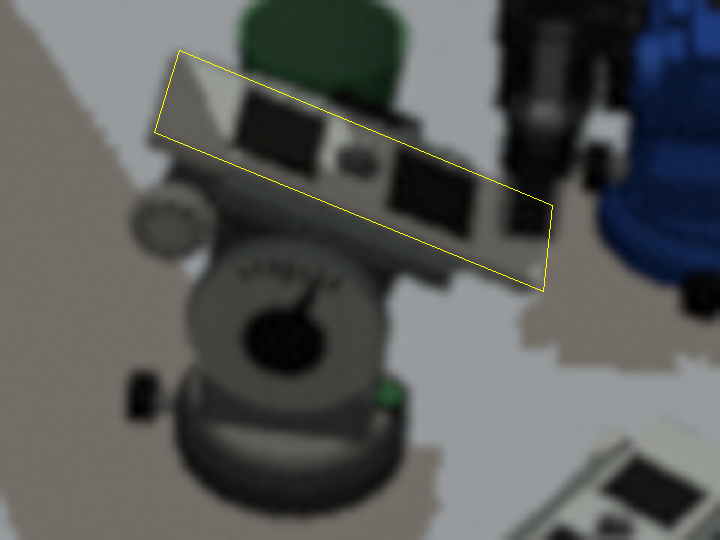

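```bash
cat >> h.py <<'E'
LV=None
def level_img():
    im=cv2.imread("pics/s2.png",0); r0,c0=100,280
    sm=cv2.resize(im,(160,130),interpolation=cv2.INTER_AREA); full=np.zeros((400,640),np.float32); full[100:230,280:440]=sm; return full
def samp(img,p,W):
    q=proj(p,W).astype(np.float32); return cv2.remap(img,q[:,1].reshape(-1,1),q[:,0].reshape(-1,1),cv2.INTER_CUBIC).ravel()
X0=np.array([.4983,.1379,-.1491])
def pfit(p,ylo,yhi):
    cur=cv2.cvtColor(p["img"],cv2.COLOR_RGB2GRAY).astype(np.float32); L=level_img()
    g=np.array([[a,b,0] for a in np.linspace(-.028,.028,29) for b in np.linspace(ylo,yhi,60)])
    ref=samp(L,p,plate(X0,0,g)); best=[]
    for t in np.arange(-30,30.01,.25):
        v=samp(cur,p,plate(X0,np.radians(t),g)); best.append((np.corrcoef(v,ref)[0,1],t))
    best.sort(); return best[-1],best[-2]
def pointer(p,img=None,r=np.linspace(.022,.029,8)):
    cur=cv2.cvtColor(p["img"],cv2.COLOR_RGB2GRAY).astype(np.float32) if img is None else img
    x=X0; c,s=np.cos(x[2]),np.sin(x[2]); A=np.arange(-40,40.1,1.)
    prof=[]
    for t in np.radians(A):
        y=r*np.sin(t); prof.append(samp(cur,p,np.c_[x[0]+c*.039-s*y,x[1]+s*.039+c*y,.088+r*np.cos(t)]).mean())
    prof=np.array(prof); i=prof.argmin(); sl=slice(max(0,i-6),i+7); w=np.clip(np.median(prof)-prof[sl],0,None); return (w*A[sl]).sum()/w.sum()
E
cat > m.py <<'E'
from h import *
import sys
p=ctrl.get_image("scene"); a,b=float(sys.argv[1]),float(sys.argv[2])
print("plate",pfit(p,a,b),"pointer",pointer(p),"level ptr",pointer(p,level_img()))
print("F",np.round(np.mean([ctrl.get_obs()["contact_force"] for _ in range(5)],0),2)); goal(.062,.133)
E
python3 m.py -.05 .03
```

```text
plate ((np.float64(0.9269394386606592), np.float64(19.0)), (np.float64(0.9265896706921436), np.float64(18.75))) pointer 17.212854071520603 level ptr -1.0474137697600348
F [-1.39 -1.14  7.75]
shift mm [ 19.2 -11.7  -3.2] turn [-0.61 -0.03 -0.44] pos [0.5093 0.2189 0.1215] F [-1.39 -1.14  7.75] t 6.7 op -0.0001 q6 0.41
```

arm_command(
  steps=[
    [[-0.0005, 0.001, 0], [0, 0, 0], 0],
    [[-0.001, 0.0024, 0], [0, 0, 0], 0],
    [[-0.001, 0.0024, 0], [0, 0, 0], 0],
    [[-0.001, 0.0024, 0], [0, 0, 0], 0],
  ],
)

```text
t: 7.1
tool_pos: [0.5098, 0.2202, 0.1201]
tool_rot: [-1.127, 1.304, -1.309]
contact_force: [-0.5, -1.3, 8.5]
opening: 0.0001
```

```bash
python3 m.py -.05 .03
```

```text
plate ((np.float64(0.923249899151091), np.float64(19.75)), (np.float64(0.9222218407430234), np.float64(19.5))) pointer 18.177961119924355 level ptr -1.0474137697600348
F [-1.14  0.43  7.7 ]
shift mm [ 20.6 -13.1  -3.5] turn [-0.64 -0.04 -0.49] pos [0.5098 0.2202 0.1201] F [-1.14  0.43  7.7 ] t 7.15 op 0.0 q6 0.41
```

arm_command(
  steps=[
    [[-0.0003, 0.001, 0], [0, 0, 0], 0],
    [[-0.0005, 0.0015, 0], [0, 0, 0], 0],
    [[-0.0005, 0.0015, 0], [0, 0, 0], 0],
    [[-0.0005, 0.0015, 0], [0, 0, 0], 0],
    [[-0.0005, 0.0015, 0], [0, 0, 0], 0],
  ],
)

```text
t: 7.65
tool_pos: [0.5101, 0.221, 0.1194]
tool_rot: [-1.126, 1.304, -1.309]
contact_force: [-0.9, -1.2, 8.4]
opening: 0.0001
```

```bash
python3 m.py -.05 .03
```

```text
plate ((np.float64(0.922447744212132), np.float64(20.0)), (np.float64(0.9218197013125676), np.float64(19.75))) pointer 18.12621541899313 level ptr -1.0474137697600348
F [-1.28 -0.42  7.43]
shift mm [ 21.4 -13.8  -3.6] turn [-0.66 -0.04 -0.52] pos [0.5101 0.221  0.1195] F [-1.28 -0.42  7.43] t 7.7 op 0.0004 q6 0.41
```

arm_command(
  steps=[
    [[0.0001, 0.001, 0], [0, 0, 0], 0],
    [[0.0001, 0.001, 0], [0, 0, 0], 0],
    [[0.0001, 0.001, 0], [0, 0, 0], 0],
    [[0.0001, 0.001, 0], [0, 0, 0], 0],
    [[0.0001, 0.001, 0], [0, 0, 0], 0],
  ],
)

```text
t: 8.2
tool_pos: [0.5102, 0.2213, 0.1193]
tool_rot: [-1.126, 1.304, -1.308]
contact_force: [-2.3, -1.1, 7.5]
opening: -0.0
```

arm_command(
  steps=[
    [[0.0001, 0.0009, 0], [0, 0, 0], 0],
    [[0.0001, 0.0009, 0], [0, 0, 0], 0],
    [[0.0001, 0.0009, 0], [0, 0, 0], 0],
    [[0.0001, 0.0009, 0], [0, 0, 0], 0],
    [[0.0001, 0.0009, 0], [0, 0, 0], 0],
  ],
)

```text
t: 8.7
tool_pos: [0.5104, 0.2215, 0.1193]
tool_rot: [-1.125, 1.304, -1.308]
contact_force: [-2.0, -1.4, 7.7]
opening: 0.0
```

```bash
python3 m.py -.05 .03
```

```text
plate ((np.float64(0.9227112844360397), np.float64(20.0)), (np.float64(0.9222168791632464), np.float64(19.75))) pointer 18.125435220517378 level ptr -1.0474137697600348
F [-1.8  -0.77  8.41]
shift mm [ 21.8 -14.   -3.8] turn [-0.67 -0.04 -0.58] pos [0.5104 0.2215 0.1193] F [-1.8  -0.77  8.41] t 8.75 op 0.0002 q6 0.41
```

arm_command(
  steps=[
    [[0, 0.0009, 0], [0, 0, 0], 0],
    [[0, 0.0009, 0], [0, 0, 0], 0],
    [[0, -0.04, 0], [0.6, 0, 0.5], 0],
    [[0, -0.075, 0], [0.6, 0, 0.5], 0],
    [[0, -0.09, 0], [0.6, 0, 0.5], 0],
  ],
)

```text
t: 9.25
tool_pos: [0.5101, 0.2214, 0.2121]
tool_rot: [-1.107, 1.298, -1.307]
contact_force: [1.1, -0.1, 0.3]
opening: -0.0003
```

```bash
python3 -c "
from h import *
goal(-.062,.20)"
```

```text
shift mm [146.1   8.9  -3.9] turn [-1.45 -0.04 -1.22] pos [0.5101 0.2214 0.2121] F [ 1.06 -0.12  0.34] t 9.25 op -0.0003 q6 0.41
```

arm_command(
  steps=[
    [[0.045, 0, -0.001], [-0.7, 0, -0.6], 0],
    [[0.09, 0, -0.002], [-1.4, 0, -1.2], 0],
    [[0.135, 0, -0.003], [-1.4, 0, -1.2], 0],
    [[0.146, 0.009, -0.004], [-1.4, 0, -1.2], 0],
    [[0.146, 0.025, -0.004], [-1.4, 0, -1.2], 0],
  ],
)

```text
t: 9.75
tool_pos: [0.487, 0.0768, 0.1831]
tool_rot: [-1.138, 1.311, -1.311]
contact_force: [0.3, -0.4, 0.2]
opening: -0.0003
```

```bash
python3 - <<'E'
from h import *
p=ctrl.get_image("scene"); draw(p,"s9",[0],(120,230,280,440),5); print(pfit(p,-.04,.06),pointer(p))
goal(-.062,.15)
E
```

```text
((np.float64(0.9456559080338683), np.float64(0.0)), (np.float64(0.9450037048011345), np.float64(-0.25))) -1.0178356540307236
shift mm [ 0.2 29.   1.8] turn [ 0.28 -0.12 -0.04] pos [0.485  0.0778 0.179 ] F [-1.17  0.03 -2.25] t 9.8 op -0.0 q6 0.14
```

View pics/s9.png

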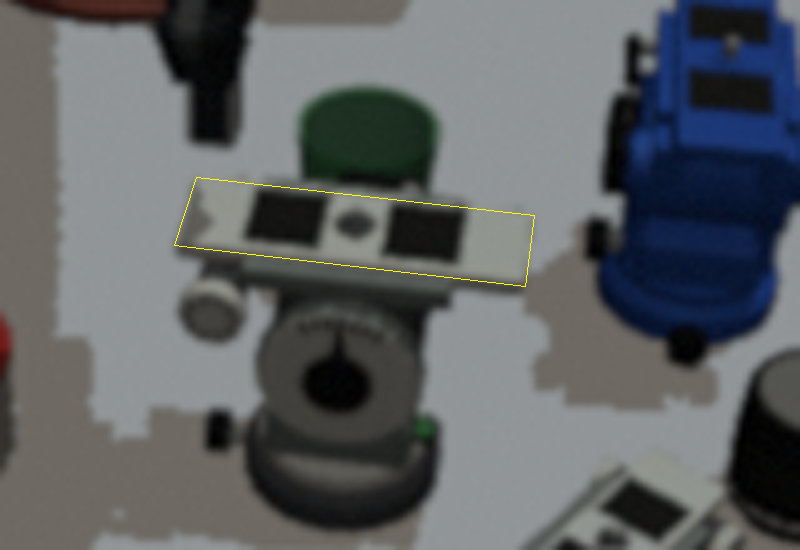

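The plate sprang back level, the head has not moved, and the tip is above the rear end.

arm_command(
  steps=[
    [[0, 0.014, 0.002], [0.3, 0, 0], 0],
    [[0, 0.024, 0.002], [0.3, 0, 0], 0],
    [[0, 0.028, 0.002], [0.3, 0, 0], 0],
    [[0, 0.03, 0.002], [0.3, 0, 0], 0],
    [[0.0005, 0.033, 0.002], [0.3, 0, 0], 0],
  ],
)

```text
t: 10.3
tool_pos: [0.4872, 0.0776, 0.1463]
tool_rot: [-1.14, 1.309, -1.31]
contact_force: [0.2, -0.9, 0.7]
opening: 0.0003
```

```bash
python3 -c "
from h import *
goal(-.062,.144)"
```

```text
shift mm [ 0.3  2.3 -0.6] turn [-0.07 -0.07 -0.05] pos [0.4872 0.0776 0.1463] F [ 0.23 -0.86  0.66] t 10.3 op 0.0003 q6 0.14
```

arm_command(
  steps=[
    [[0.0005, 0.0025, -0.0005], [0, 0, 0], 0],
    [[0.0015, 0.0045, -0.0005], [0, 0, 0], 0],
    [[0.003, 0.006, -0.0005], [0, 0, 0], 0],
    [[0.0045, 0.0075, -0.0005], [0, 0, 0], 0],
    [[0.006, 0.009, -0.0005], [0, 0, 0], 0],
  ],
)

```text
t: 10.8
tool_pos: [0.4862, 0.0718, 0.1378]
tool_rot: [-1.138, 1.309, -1.31]
contact_force: [0.0, 0.3, 3.1]
opening: 0.0001
```

```bash
sed -i 's/goal(.062,.133)/goal(-.062,.133)/' m.py; python3 m.py -.03 .06
```

```text
plate ((np.float64(0.9447313050891862), np.float64(-6.25)), (np.float64(0.9442756308252206), np.float64(-6.0))) pointer -6.00463914596254 level ptr -1.0474137697600348
F [-0.21  0.07  2.45]
shift mm [-5.8  4.5 -0.4] turn [-0.12 -0.09 -0.07] pos [0.4861 0.0715 0.1375] F [-0.21  0.07  2.45] t 10.85 op 0.0001 q6 0.13
```

arm_command(
  steps=[
    [[0.0015, 0.002, 0], [0, 0, 0], 0],
    [[0.003, 0.004, 0], [0, 0, 0], 0],
    [[0.0045, 0.006, 0], [0, 0, 0], 0],
    [[0.0055, 0.0075, 0], [0, 0, 0], 0],
    [[0.0065, 0.009, 0], [0, 0, 0], 0],
  ],
)

```text
t: 11.35
tool_pos: [0.4854, 0.0653, 0.1289]
tool_rot: [-1.138, 1.309, -1.309]
contact_force: [-2.1, 1.9, 6.5]
opening: 0.0001
```

```bash
python3 m.py -.03 .06
```

```text
plate ((np.float64(0.948692081333328), np.float64(-14.25)), (np.float64(0.9481439492576298), np.float64(-14.5))) pointer -14.060760897385437 level ptr -1.0474137697600348
F [-2.14  0.79  6.2 ]
shift mm [-12.3  -4.3  -0.4] turn [-0.12 -0.09 -0.11] pos [0.4853 0.0651 0.1287] F [-2.14  0.79  6.2 ] t 11.4 op 0.0001 q6 0.12
```

arm_command(
  steps=[
    [[0.001, 0.0018, 0], [0, 0, 0], 0],
    [[0.002, 0.0035, 0], [0, 0, 0], 0],
    [[0.003, 0.005, 0], [0, 0, 0], 0],
    [[0.0035, 0.006, 0], [0, 0, 0], 0],
    [[0.0035, 0.006, 0], [0, 0, 0], 0],
  ],
)

```text
t: 11.9
tool_pos: [0.4852, 0.0619, 0.1235]
tool_rot: [-1.137, 1.309, -1.309]
contact_force: [-3.7, 0.6, 7.9]
opening: 0.0001
```

```bash
python3 m.py -.03 .06; python3 - <<'E'
from h import *
p=ctrl.get_image("scene"); scale(p,"s10",[-20],(170,205,325,370),16,off=(-.35,.2))
E
```

```text
plate ((np.float64(0.9472393099347288), np.float64(-18.75)), (np.float64(0.9464707021208926), np.float64(-19.0))) pointer -18.001331840407804 level ptr -1.0474137697600348
F [-2.33  1.64  7.83]
shift mm [-15.5  -9.5  -0.7] turn [-0.15 -0.09 -0.15] pos [0.4852 0.0619 0.1235] F [-2.33  1.64  7.83] t 11.95 op -0.0002 q6 0.11
```

View pics/s10.png

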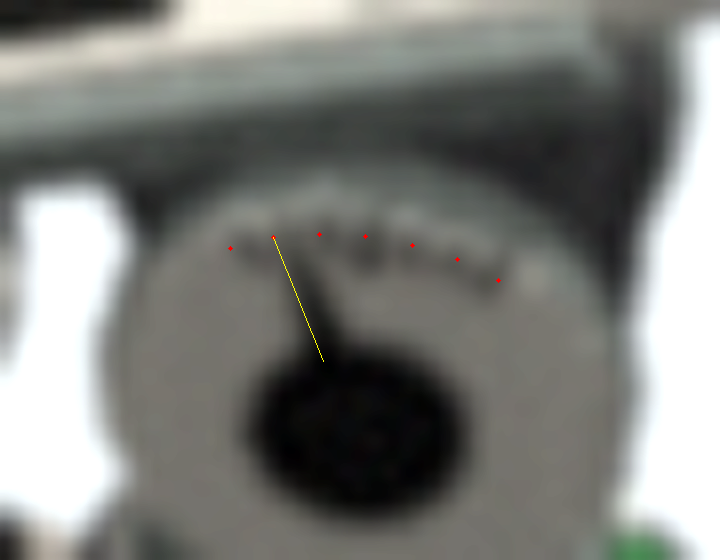

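arm_command(
  steps=[
    [[0.0005, 0.0012, 0], [0, 0, 0], 0],
    [[0.001, 0.0024, 0], [0, 0, 0], 0],
    [[0.0012, 0.0028, 0], [0, 0, 0], 0],
    [[0.0012, 0.0028, 0], [0, 0, 0], 0],
    [[0.0012, 0.0028, 0], [0, 0, 0], 0],
  ],
)

```text
t: 12.5
tool_pos: [0.4853, 0.0609, 0.1217]
tool_rot: [-1.137, 1.309, -1.309]
contact_force: [-3.6, 0.3, 9.0]
opening: -0.0002
```

```bash
python3 m.py -.03 .06
```

```text
plate ((np.float64(0.9424948010932261), np.float64(-20.25)), (np.float64(0.9424620953674893), np.float64(-20.0))) pointer -20.010337087582794 level ptr -1.0474137697600348
F [-2.74  1.16 10.11]
shift mm [-16.6 -11.2  -1. ] turn [-0.17 -0.09 -0.18] pos [0.4853 0.0609 0.1217] F [-2.74  1.16 10.11] t 12.55 op -0.0 q6 0.11
```

arm_command(
  steps=[
    [[0, 0.0011, 0], [0, 0, 0], 0],
    [[0, 0.0011, 0], [0, 0, 0], 0],
    [[0, 0.0011, 0], [0, 0, 0], 0],
    [[0, 0.0011, 0], [0, 0, 0], 0],
    [[0, 0.0011, 0], [0, 0, 0], 0],
  ],
)

```text
t: 13.05
tool_pos: [0.4853, 0.0608, 0.1216]
tool_rot: [-1.137, 1.309, -1.309]
contact_force: [-4.5, 0.3, 9.1]
opening: 0.0
```

arm_command(
  steps=[
    [[0, 0.001, 0], [0, 0, 0], 0],
    [[0, 0.001, 0], [0, 0, 0], 0],
    [[0, 0.001, 0], [0, 0, 0], 0],
    [[0, 0.001, 0], [0, 0, 0], 0],
    [[0, 0.001, 0], [0, 0, 0], 0],
  ],
)

```text
t: 13.55
tool_pos: [0.4853, 0.0608, 0.1215]
tool_rot: [-1.137, 1.309, -1.308]
contact_force: [-3.4, 0.1, 8.7]
opening: 0.0001
```

```bash
python3 m.py -.03 .06
```

```text
plate ((np.float64(0.9413654373329973), np.float64(-20.25)), (np.float64(0.9406913037831341), np.float64(-20.5))) pointer -20.0481058815323 level ptr -1.0474137697600348
F [-3.85  0.17  8.84]
shift mm [-16.6 -11.4  -1. ] turn [-0.12 -0.07 -0.18] pos [0.4853 0.0608 0.1215] F [-3.85  0.17  8.84] t 13.6 op -0.0 q6 0.11
```

Held for over a second. After two more hold rows I'll release it upward.

arm_command(
  steps=[
    [[0, 0.001, 0], [0, 0, 0], 0],
    [[0, 0.001, 0], [0, 0, 0], 0],
    [[0, -0.04, 0], [0, 0, 0], 0],
    [[0, -0.075, 0], [0, 0, 0], 0],
    [[0, -0.1, 0], [0, 0, 0], 0],
  ],
)

```text
t: 14.1
tool_pos: [0.4855, 0.0603, 0.2232]
tool_rot: [-1.136, 1.308, -1.31]
contact_force: [0.7, 0.0, -0.3]
opening: -0.0003
```

arm_command(
  steps=[
    [[0.03, -0.02, 0], [0, 0, 0], 0],
    [[0.06, -0.03, 0], [0, 0, 0], 0],
    [[0.08, -0.03, 0], [0, 0, 0], 0],
    [[0.08, -0.03, 0], [0, 0, 0], 0],
    [[0.08, -0.03, 0], [0, 0, 0], 0],
  ],
)

```text
t: 14.6
tool_pos: [0.4741, -0.0191, 0.252]
tool_rot: [-1.136, 1.309, -1.31]
contact_force: [0.7, 0.1, -0.1]
opening: -0.0001
```

arm_command(
  steps=[
    [[0, 0, 0], [0, 0, 0], 0],
    [[0, 0, 0], [0, 0, 0], 0],
    [[0, 0, 0], [0, 0, 0], 0],
    [[0, 0, 0], [0, 0, 0], 0],
  ],
)

```text
t: 15.0
tool_pos: [0.4741, -0.0186, 0.2518]
tool_rot: [-1.136, 1.309, -1.309]
contact_force: [-1.0, -0.2, 0.1]
opening: -0.0001
```

```bash
python3 m.py -.05 .06; python3 - <<'E'
from h import *
p=ctrl.get_image("scene"); save(p,"s11"); draw(p,"s12",[0],(120,230,280,440),5)
E
```

```text
plate ((np.float64(0.9240764959762471), np.float64(-1.0)), (np.float64(0.9237573372316555), np.float64(-0.75))) pointer -1.6907358443481866 level ptr -1.0474137697600348
F [ 0.35 -0.28  0.53]
shift mm [-96.5 119.2  -1.2] turn [-0.16 -0.1  -0.19] pos [ 0.4741 -0.0187  0.2519] F [ 0.35 -0.28  0.53] t 15.05 op 0.0 q6 -0.06
```

View pics/s12.png

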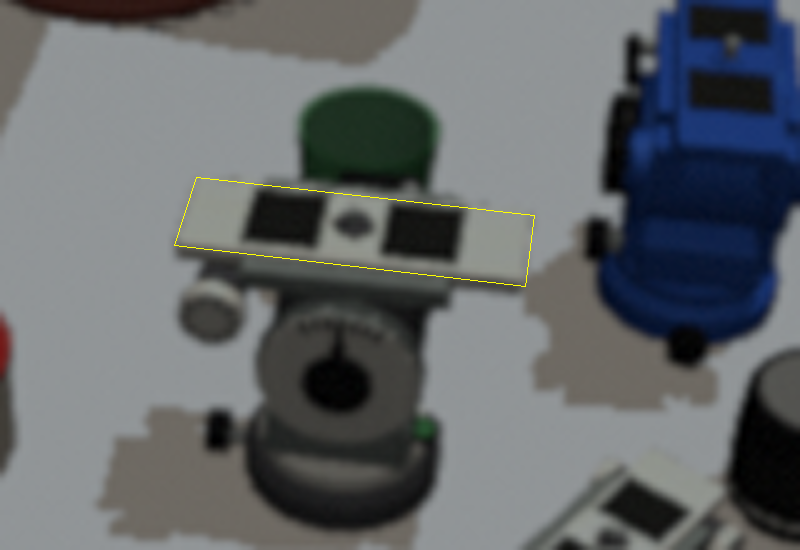

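View pics/s11.png

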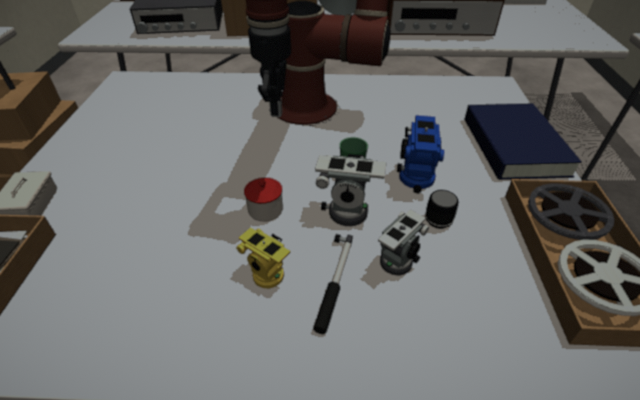

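The plate is back level, within about 1° and possibly still settling. The head and the other goods stand where they were. I'll wait briefly, check again and hand in.

arm_command(
  steps=[
    [[0, 0, 0], [0, 0, 0], 0],
    [[0, 0, 0], [0, 0, 0], 0],
    [[0, 0, 0], [0, 0, 0], 0],
    [[0, 0, 0], [0, 0, 0], 0],
    [[0, 0, 0], [0, 0, 0], 0],
  ],
)

```text
t: 15.6
tool_pos: [0.4741, -0.0188, 0.2519]
tool_rot: [-1.136, 1.309, -1.309]
contact_force: [1.0, -0.5, 0.3]
opening: -0.0
```

```bash
python3 m.py -.05 .06; python3 -c "
from h import *
print(ctrl.finish_job())"
```

```text
plate ((np.float64(0.9245081799500291), np.float64(-1.0)), (np.float64(0.9242286618767203), np.float64(-0.75))) pointer -1.1121165736015768 level ptr -1.0474137697600348
F [-0.76 -0.29 -0.16]
shift mm [-96.6 119.2  -1.3] turn [-0.17 -0.11 -0.19] pos [ 0.4742 -0.0188  0.2519] F [-0.76 -0.29 -0.16] t 15.65 op 0.0003 q6 -0.06
the job is handed in; nothing more can be done
None
```

I pressed the plate of the large grey head with shut fingertips, first at the front end and then at the rear, and handed the job in at about 15.7 s. Each end was held near 20° for a little over a second, then let go, and the plate sprang back both times.

| Press | Plate fit | Pointer reading | Force, about |
|---|---|---|---|
| Front end held | 20° | 19° | 8 N |
| Rear end held | -20° | -19° | 9 N |
| After front release | 0° | 0° | none |
| After rear release | about -1° | 0° | none |

- **Disagreement between measurements:** my two camera estimates differed by about 1° while each end was held, the pointer reading slightly short of the mark. After the rear release, the plate fit read about -1° although the pointer was back at its level reading. The light on the plate had changed since the reference picture, so I trust the pointer there.
- **Limits:** no reading came near 30°.
- **Surroundings:** in the last picture the head and the other goods stand where they were. The arm was clear of everything, with the contact force at its noise level.

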